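# Stack the lopsided cold packs to temper in the drip tray

## Robot

A 6-joint arm with a two-finger parallel gripper is mounted at the origin on the work surface. World frame = base frame: x ahead of the robot, y to its left, z up, the work surface at z = 0. Lengths are in mm, angles in rad, forces in N, time in s.
With the tool pointing down it reaches from about 250 to 725 mm from the base axis. Payload 9.7 kg.
Tool frame: the origin (TCP) lies at the very end of the fingers, on their centre line; the grasp point (between the pads) lies 19 mm behind it (arm.grasp_offset is the distance from the TCP to the grasp point, in mm); z points along the fingers, y is the line along which they close (so a half turn about z gives the same grasp; the last joint's range is limited). The gripper opens to 85 mm and grips with 20 to 120 N. Pads are 22 mm wide; open, the fingers measure 114 mm over their backs; the gripper's body (76 mm by 85 mm) begins 54 mm behind the grasp point. The pads swing forward as they close: fully open they stand 13 mm farther back than shut.
Start: joints at [-1.276, 0.087, 0.176, 1.66, 0, 1.571], TCP at [159.799, -526.271, 231.284] pointing down, gripper open.
Joint ranges: [-3.13, 3.13], [-0.85, 1.81], [-1.15, 1.24], [-2.2, 2.28], [-1.44, 1.52], [-3.14, 3.14]. Speed limits (rad/s): [2.22, 2.22, 2.57, 3.14, 3.14, 3.14].

## Interface

Orientations are given as [roll, pitch, yaw] about the fixed x, y, z axes, in that order (R = Rz(yaw) Ry(pitch) Rx(roll)).
In Python, from cell import arm gives the robot as it stands.
- The arm moves only by the tool drive_tool, never from a script. Its argument "targets" is a list of rows, each an object with "linear": the shift along the tool's x, y, z in cm, a list of three; "spin": the turn about the tool's z in degrees. A call has 1 to 20 rows; each row shifts and turns the commanded pose from where the row before left it, along the tool's axes as they then stand; what a row does not reach is not made up. A row lasts 1/10 s, in which the tool goes at most 50 mm and 8.59 degrees, less where a joint would pass 70% of its speed; a pose out of reach is approached as far as the arm can. A call with a gripper value outside its range is refused whole. "gripper" is the finger opening in cm, from 0 to 8.54, set as the call begins (left out, the last holds). The fingers move at their own pace and stop on an object; "newtons" is the grip in N (left out, the last holds). Time passes only in rows, so rows that do not move let the fingers close. It gives the time, the measured TCP pose, the force, the opening and the grip force at its end, in the units of the state.
- arm.get_obs(): the state, without advancing time (a new reading comes with each control period).
- arm.grab_frame(name): name is "scene" or "top" or "wrist"; returns a dict with "pixels" (480x640x3 uint8, red, green, blue), "intrinsics" (3x3 intrinsics, pixels), "R" (3x3) and "t" (3): a world point X has camera coordinates R X + t. Camera axes: x right, y down, z forward; pixel columns grow to the right and rows downward; lengths in mm; the calibration is good to about 2 mm. The wrist camera is an equidistant fisheye: a pixel r from the principal point sees the ray r / f radians off the axis. A picture is of the moment at which its call begins. There is no depth.
- arm.job_done(): hands the job in; it is judged then, once.
Trained networks look in a picture, given as the dict that the camera call returned (one of the last four; its "shot" number tells which), for a name from the list of things; names that differ only in an ending like _2 or _b are one class to them, and where a whole thing is asked for, a point or a joint stands for the part that bears it (a point fixed in the world has none). Each returns a list of dicts, best first, with "confidence" (0 to 1); they miss things now and then, are a little off and sometimes report something else, mostly with a low value. They report only what shows in the picture. A call takes as long as a camera call. They do not tell look-alikes from the thing itself.
- arm.find_in(query, picture): "xy" ([column, row] in pixels, amid what is visible of it).
- arm.spot_point(query, picture): "xy" ([column, row] in pixels: a listed point, or the origin of a listed thing).
The state is a dict: "time_s": time; "joints": joint angles; "qd": joint speeds; "joint_efforts": joint torques, N m; "position": TCP position; "tool_rot": TCP orientation; "force": force on the tool from outside, world axes, zero at the start; "ft_torque": the same for the moment, N m; "opening": finger opening in mm; "grasp_force": force on a finger pad.
Only numpy, scipy, OpenCV 4.12 (cv2) and the standard library are available. Lean on these libraries where they do the work, as an engineer would, in place of code of your own. Each camera call takes 0.05 s, during which the arm holds its last target. There are 200 camera calls.

## Task

The frozen cold packs have to temper before they go into the vaccine box: stack the two loose ones crosswise on the big one in the drip tray, the middle-sized pack on the big one and the small one on top, each hump up and lying level on nothing but the hump of the pack below, so that air gets all round. Their filling froze unevenly, so each may balance well off its middle and you will have to find by feel where it sits steady. Set them down gently, no dropping (cold plastic cracks), and leave the other things on the desk where they are.

Things in the scene. Friction and masses are not known exactly. Their poses are not given: they have to be found in the camera images.
- drip_tray: Shallow stainless drip tray, fixed to the desk, 230 (x) x 160 (y) mm outside, floor 4 mm thick, rim up to 19 mm above the desk, at any yaw. Origin: centre of its underside.
- pack_large: Big cold pack (hard plastic, 0.6 kg) lying loose and flat in the drip tray, hump up; it stays there. Body 180 (x) x 110 (y) x 28 (z) mm, flat below; its upper face swells into a hump with a flat square crown, 12 mm higher still, so 40 mm above the underside. Origin: centre of its underside; x along its length, z up.
- pack_large_crown (a point): Centre of the flat crown of the big pack's hump: 24 x 24 mm, sides along the pack's x and y, level, 20 mm (x) and -8 mm (y) from the pack's middle; axes as the pack's.
- pack_mid: Middle-sized pack, loose on the desk, hump up, any yaw. Body 160 (x) x 64 (y) x 28 (z) mm, flat below, straight sides; crown 35 mm up. About 0.4 kg, mostly ice frozen fast at an unseen place: it balances up to 33 mm from its middle towards either end, mid-way across. It stays level on a crown only if that point is over it; else it tips by about 15 degrees. Origin: centre of underside; x along length.
- pack_mid_crown (a point): Centre of the flat crown of the middle-sized pack's hump: 18 x 18 mm, sides along the pack's x and y, 35 mm above its underside, -6 mm (x) and 3 mm (y) from its middle; axes as the pack's.
- pack_small: Small pack, loose on the desk, hump up, any yaw. Body 115 (x) x 56 (y) x 24 (z) mm, flat below, straight sides; crown 16 x 16 mm, 32 mm up. About 0.15 kg; it balances at an unseen point up to 25 mm from its middle towards either end, mid-way across. Put on the middle-sized pack, its weight also shifts the balance of that one. Origin: centre of underside; x along length.
- sharps_tub: Bystander: round yellow sharps tub with dark blue lid, 116 mm across, 132 mm high. Origin: centre of its underside.
- kidney_dish: Bystander: steel kidney dish, about 90 (x) x 200 (y) x 36 mm. Origin: middle of its underside.
- gel_bottle: Bystander: hand-gel bottle, 60 mm across, 150 mm high. Origin: centre of its underside.
- glove_box: Bystander: glove carton 120 (x) x 235 (y) x 75 mm. Origin: centre of its underside.
There are look-alikes about, which are no part of the job. What is shaped like the pack_small but blue, orange or yellow is not meant.

How it is judged (in metres and radians):
At the end, for the whole second after the job is handed in: The big pack lies flat in the drip tray, the middle one on its hump and the small one on the middle one's: both hump up, within 4 degrees of level, at right angles to the pack below within 23 degrees, touching it at the crown only, let go and at rest (angle between each of pack_mid, pack_small's own z axis and vertical below 0.07 rad and z of pack_mid in the frame of pack_large between 0.036 and 0.044 m and angle between the x axis of pack_mid and the y axis of pack_large, either way round below 0.4 rad and contact force between pack_mid and pack_large above 0.3 N and contact force between each of pack_mid, pack_small and the fingers below 0.05 N and linear speed of each of pack_mid, pack_small, pack_large below 0.02 m/s and angular speed of each of pack_mid, pack_small below 0.15 rad/s and z of pack_small in the frame of pack_mid between 0.031 and 0.039 m and angle between the x axis of pack_small and the y axis of pack_mid, either way round below 0.4 rad and contact force between pack_small and pack_mid above 0.3 N and angle between pack_large's own z axis and vertical below 0.05 rad and z of pack_large in the frame of drip_tray below 0.008 m).
It fails at once if the sharps tub, kidney dish, hand-gel bottle or glove box is shifted by more than 30 mm (distance of any of sharps_tub, kidney_dish, gel_bottle, glove_box from where it was at the start of the episode above 0.03 m).
It fails at once if a loose pack is dropped: it falls free, out of the fingers, at more than half a metre per second (a fall of over 13 mm) ((linear speed of pack_mid above 0.5 m/s and contact force between pack_mid and the fingers below 0.05 N) or (linear speed of pack_small above 0.5 m/s and contact force between pack_small and the fingers below 0.05 N)).
It fails at once if a pack is pressed or banged on the pack below with more than 100 N (contact force between pack_mid and pack_large above 100 N or contact force between pack_small and pack_mid above 100 N).
It also fails if it takes over 58 s, if anything falls off the work surface, if the arm or the gripper's body presses on something with over 40 N, if the wrist force passes 120 N, or if a joint passes its speed limit or range.

## Working session

There is one attempt and no reset: what is moved stays moved. The work goes in short steps, Python scripts to look and compute and a tool call to move; the robot and the scene stay as the last step left them, time stands still between calls to the robot, and variables do not carry over. Pictures are saved under pics/ and viewed, at most 10 in all, crops included, and the job is handed in when it is done.

Besides the shell and the picture viewer there is one more tool, called after "Call:" as name(argument=value, ...), one argument or row to a line, values as JSON. drive_tool: Moves the arm, as the interface text tells. Its arguments: {"type":"object","properties":{"targets":{"type":"array"},"gripper":{"type":"number"},"newtons":{"type":"number"}},"required":["targets"]}

```bash
ls; mkdir -p pics; cat > h.py <<'E'
import numpy as np, cv2
from cell import arm
from scipy.spatial.transform import Rotation as Ro
def shot(n,f=None):
    p=arm.grab_frame(n)
    if f: cv2.imwrite('pics/'+f,cv2.cvtColor(np.array(p['pixels']),cv2.COLOR_RGB2BGR))
    return p
def ray(p,uv):
    K=np.array(p['intrinsics']);R=np.array(p['R']);t=np.array(p['t'])
    d=np.linalg.inv(K)@[uv[0],uv[1],1]
    return -R.T@t, R.T@d
def onz(p,uv,z):
    o,d=ray(p,uv); return o+d*(z-o[2])/d[2]
E
python3 - <<'E'
from h import *
o=arm.get_obs(); print({k:np.round(v,3) for k,v in o.items()})
for n in ['top','scene']:
    p=shot(n,n+'1.png'); print(n,np.round(-np.array(p['R']).T@p['t']),np.round(p['intrinsics'],1).tolist())
    for q,z in [('drip_tray',0),('pack_large',4),('pack_large_crown',44),('pack_mid',0),('pack_mid_crown',35),('pack_small',0)]:
        print(q,[(np.round(d['xy']),round(d['confidence'],2),np.round(onz(p,d['xy'],z)[:2])) for d in arm.spot_point(q,p)][:6])
E
```

```text
pics
{'time_s': np.float64(0.0), 'joints': array([-1.276,  0.087,  0.175,  1.66 , -0.   ,  1.571]), 'qd': array([-0.   ,  0.   , -0.   ,  0.   , -0.   ,  0.001]), 'joint_efforts': array([-0.0000e+00, -5.2039e+01,  4.6481e+01,  1.6000e-02, -0.0000e+00,
       -0.0000e+00]), 'position': array([ 159.73 , -526.072,  230.576]), 'tool_rot': array([-3.14 ,  0.   ,  0.295]), 'force': array([-0.833, -0.301,  0.887]), 'ft_torque': array([-0.02 ,  0.007, -0.037]), 'grasp_force': np.float64(0.0), 'opening': np.float64(85.387)}
top [ 469.   89. 1509.] [[486.4, 0.0, 323.8], [0.0, 486.4, 239.2], [0.0, 0.0, 1.0]]
drip_tray []
pack_large [(array([350., 248.]), 0.93, array([525.,  24.]))]
pack_large_crown [(array([357., 238.]), 0.62, array([553.,   4.])), (array([472., 261.]), 0.42, array([ 483., -343.]))]
pack_mid [(array([253., 272.]), 0.85, array([454., 323.]))]
pack_mid_crown [(array([166., 274.]), 0.74, array([446., 583.])), (array([248., 272.]), 0.66, array([453., 332.]))]
pack_small [(array([474., 259.]), 0.92, array([ 491., -360.])), (array([496., 321.]), 0.89, array([ 301., -425.])), (array([440., 309.]), 0.79, array([ 339., -254.])), (array([421., 249.]), 0.69, array([ 522., -196.]))]
scene [1324. 1384. 1110.] [[576.4, 0.0, 320.5], [0.0, 576.4, 242.5], [0.0, 0.0, 1.0]]
drip_tray [(array([314., 243.]), 0.75, array([512.,  -1.])), (array([391., 280.]), 0.22, array([418., 301.]))]
pack_large [(array([313., 245.]), 0.58, array([522.,  13.]))]
pack_large_crown [(array([305., 237.]), 0.97, array([550.,   5.])), (array([312., 246.]), 0.62, array([559.,  65.]))]
pack_mid [(array([390., 286.]), 0.62, array([435., 323.]))]
pack_mid_crown [(array([393., 282.]), 0.62, array([444., 345.]))]
pack_small [(array([275., 197.]), 0.88, array([ 477., -346.])), (array([287., 217.]), 0.77, array([ 505., -199.])), (array([310., 177.]), 0.75, array([ 281., -413.])), (array([321., 200.]), 0.64, array([ 341., -232.]))]
```

```bash
python3 - <<'E'
import cv2
a=cv2.imread('pics/top1.png')[170:360,130:530]
cv2.imwrite('pics/topc.png',cv2.resize(a,(800,380),interpolation=cv2.INTER_CUBIC))
b=cv2.imread('pics/scene1.png')[150:330,230:470]
cv2.imwrite('pics/scc.png',cv2.resize(b,(800,600),interpolation=cv2.INTER_CUBIC))
E
```

```text
(no output)
```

View pics/topc.png

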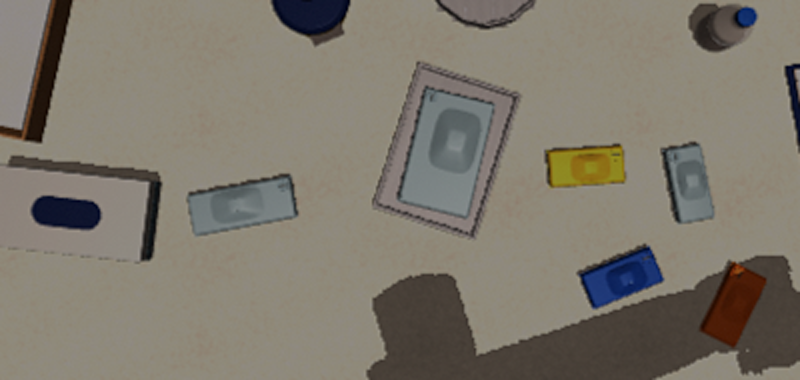

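View pics/scc.png

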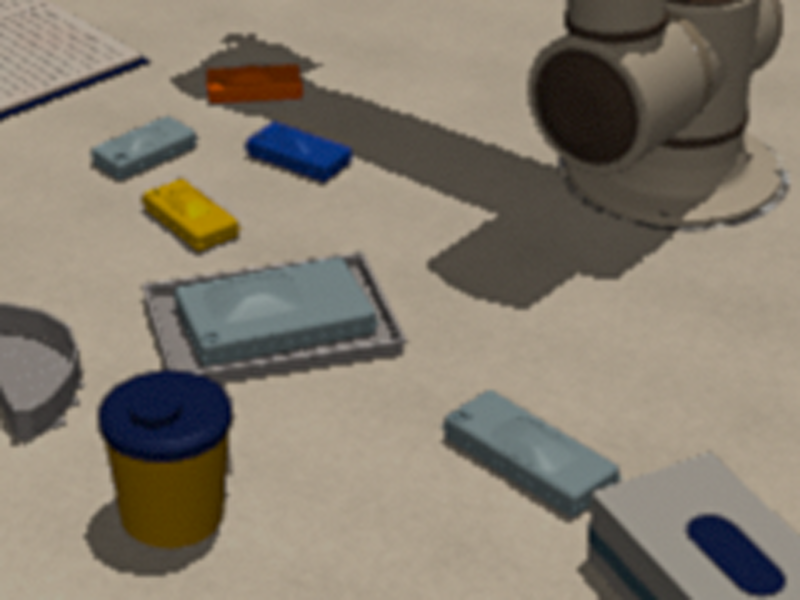

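The top crop shows the mid pack at full-image pixel ≈(251,273) and the large pack in its tray at ≈(354,246). The small pack is pale blue-grey at ≈(474,261). The yellow, blue and orange packs are look-alikes.

```bash
cat >> h.py <<'E'
def seg(p,c,z,r=45,S=6):
    im=np.array(p['pixels']).astype(int); x0,y0=int(c[0]-r),int(c[1]-r)
    sub=im[y0:y0+2*r,x0:x0+2*r]
    d=(sub[...,2]-sub[...,0]).astype(np.float32)
    d=cv2.resize(d,None,fx=S,fy=S,interpolation=cv2.INTER_CUBIC)
    m=(d>-1).astype(np.uint8)
    n,l,st,ce=cv2.connectedComponentsWithStats(m); k=l[r*S,r*S]
    cs,_=cv2.findContours((l==k).astype(np.uint8),cv2.RETR_EXTERNAL,cv2.CHAIN_APPROX_NONE)
    c=max(cs,key=cv2.contourArea)[:,0]
    w=np.array([onz(p,((q[0]+.5)/S-.5+x0,(q[1]+.5)/S-.5+y0),z)[:2] for q in c],np.float32)
    return k,cv2.minAreaRect(w)
E
python3 - <<'E'
from h import *
p=shot('top')
im=np.array(p['pixels'])
print(im[273,256],im[246,345],im[261,478],im[300,300])
for n,c,z in [('large',(350,248),32),('mid',(252,273),28),('small',(474,261),24)]: print(n,seg(p,c,z))
for n,q,z in [('L',(358,240),44),('M',(248,272),35)]: print(n,onz(p,q,z))
for q,z in [('pack_large_crown',44),('pack_mid_crown',35)]:
        print(q,[(np.round(d['xy'],1),round(d['confidence'],2),np.round(onz(p,d['xy'],z)[:2])) for d in arm.spot_point(q,p)][:6])
E
```

```text
[114 123 123] [86 95 95] [118 127 128] [144 138 124]
large (np.int32(1), ((531.9718627929688, 15.854148864746094), (111.48947143554688, 180.79591369628906), 75.90082550048828))
mid (np.int32(1), ((451.277099609375, 325.76385498046875), (64.55176544189453, 160.57518005371094), 10.716548919677734))
small (np.int32(1), ((483.9475402832031, -352.503662109375), (115.61131286621094, 58.540897369384766), 10.406777381896973))
L [5.48508550e+02 2.13122623e-01 4.40000000e+01]
M [452.80503157 333.18101793  35.        ]
pack_large_crown [(array([357.8, 240.1]), 0.76, array([548.,   1.]))]
pack_mid_crown [(array([244.9, 273.1]), 0.57, array([449., 343.]))]
```

Measured sizes match the nominal ones (111×181, 64.5×160.6, 115.6×58.5 mm). I'll fly above the mid pack now.

Call:
drive_tool(
  targets=[
    {"linear":[2.63,-3.65,0.3],"spin":0},
    {"linear":[2.63,-3.65,0.3],"spin":0},
    {"linear":[2.63,-3.65,0.3],"spin":0},
    {"linear":[2.63,-3.65,0.3],"spin":0},
    {"linear":[2.63,-3.65,0.3],"spin":0},
    {"linear":[2.63,-3.65,0.3],"spin":0},
    {"linear":[2.63,-3.65,0.3],"spin":0},
    {"linear":[2.63,-3.65,0.3],"spin":0},
    {"linear":[2.63,-3.65,0.3],"spin":0},
    {"linear":[2.63,-3.65,0.3],"spin":0},
    {"linear":[2.63,-3.65,0.3],"spin":0},
    {"linear":[2.63,-3.65,0.3],"spin":0},
    {"linear":[2.63,-3.65,0.3],"spin":0},
    {"linear":[2.63,-3.65,0.3],"spin":0},
    {"linear":[2.63,-3.65,0.3],"spin":0},
    {"linear":[2.63,-3.65,0.3],"spin":0},
    {"linear":[2.63,-3.65,0.3],"spin":0},
    {"linear":[2.63,-3.65,0.3],"spin":0},
    {"linear":[2.63,-3.65,0.3],"spin":0},
    {"linear":[2.63,-3.65,0.3],"spin":0},
  ],
  gripper=8.54,
)

```text
time_s: 2.85
position: [475.8, 238.7, 176.6]
tool_rot: [-3.068, 0.001, 0.426]
force: [1.6, 0.1, 0.0]
opening: 85.6
grasp_force: 0.0
```

Call:
drive_tool(
  targets=[
    {"linear":[0,0,0],"spin":-8.38},
    {"linear":[0,0,0],"spin":-8.38},
    {"linear":[0,0,0],"spin":-8.38},
    {"linear":[0,0,0],"spin":-8.38},
    {"linear":[0,0,0],"spin":-8.38},
    {"linear":[0,0,0],"spin":-8.38},
    {"linear":[0,0,0],"spin":-8.38},
    {"linear":[0,0,0],"spin":-8.38},
    {"linear":[0,0,0],"spin":-8.38},
    {"linear":[0,0,0],"spin":-8.38},
    {"linear":[0,0,0],"spin":0},
  ],
)

```text
time_s: 3.95
position: [475.1, 237.6, 176.8]
tool_rot: [-3.133, -0.073, 1.89]
force: [0.1, 1.0, -0.4]
opening: 85.1
grasp_force: 0.0
```

```bash
cat >> h.py <<'E'
def st():
    o=arm.get_obs(); r=Ro.from_euler('xyz',o['tool_rot']); print('t',round(float(o['time_s']),2),'pos',np.round(o['position'],1),'rot',np.round(o['tool_rot'],3),'F',np.round(o['force'],2),'T',np.round(o['ft_torque'],3),'op',round(float(o['opening']),1),'g',round(float(o['grasp_force']),1)); return o
def go(x,y,z,yawdeg=None):
    o=st(); r=Ro.from_euler('xyz',o['tool_rot']); d=np.array([x,y,z])-o['position']
    print('tool shift cm',np.round(r.as_matrix().T@d/10,2))
    if yawdeg is not None: print('spin',round(-((yawdeg-np.degrees(o['tool_rot'][2])+180)%360-180),2))
def feel(n=15):
    F=[];T=[];D=[]
    for i in range(n):
        shot('wrist'); o=arm.get_obs(); F.append(o['force']);T.append(o['ft_torque']);D.append(o['position'])
    F=np.array(F);T=np.array(T); r=Ro.from_euler('xyz',o['tool_rot']).as_matrix()
    print('F',F.mean(0).round(3),F.std(0).round(3),'T',T.mean(0).round(4),T.std(0).round(4),'tool T',(r.T@T.mean(0)).round(4),'tool F',(r.T@F.mean(0)).round(3)); return F.mean(0),T.mean(0)
E
python3 - <<'E'
from h import *
go(451.3,325.8,8,100.7); feel(8)
p=shot('top'); print(seg(p,(252,273),28))
st()
E
```

```text
t 3.95 pos [475.1 237.6 176.8] rot [-3.133 -0.073  1.89 ] F [ 0.06  0.97 -0.44] T [-0.03  -0.059  0.018] op 85.1 g 0.0
tool shift cm [ 7.87  0.66 17.49]
spin 7.58
F [-0.113  0.219 -0.154] [0.825 0.397 0.492] T [-0.0371 -0.0392  0.0074] [0.0237 0.0181 0.0383] tool T [-0.0252 -0.0475 -0.0088] tool F [ 0.231 -0.038  0.171]
(np.int32(0), ((452.0223388671875, 324.50653076171875), (275.7523193359375, 272.9775390625), 89.94270324707031))
t 4.4 pos [475.1 237.6 176.8] rot [-3.133 -0.073  1.887] F [-0.86  0.68  0.14] T [-0.051 -0.019  0.012] op 85.3 g 0.0
```

The fast sweep past the base saturated joint 1, and the tool is now tilted about 4° sideways. I'll try to undo that with a reverse sweep near the base.

```bash
python3 - <<'E'
from h import *
o=st(); print(np.round(o['joints'],3)); r=Ro.from_euler('xyz',o['tool_rot']).as_matrix()
print(np.round(r,3))
p0=o['position']; q=np.array([71,266,176.8]); print('approach 12 rows',np.round(r.T@(q-p0)/120,2))
a=np.radians(75); c=q.copy(); 
for i in range(9):
    m=a-.0775; d=np.array([np.sin(m),-np.cos(m),0])*49; print(np.round(r.T@d/10,2).tolist()); a-=.155
print(np.degrees(a),275*np.cos(a),275*np.sin(a))
E
```

```text
t 4.4 pos [475.1 237.6 176.8] rot [-3.133 -0.073  1.887] F [-0.86  0.68  0.14] T [-0.051 -0.019  0.012] op 85.3 g 0.0
[0.424 0.028 0.007 1.551 0.073 1.679]
[[-0.31   0.95  -0.031]
 [ 0.948  0.311  0.066]
 [ 0.073 -0.009 -0.997]]
approach 12 rows [ 1.27 -3.13  0.12]
[-2.98, 3.88, -0.25]
[-3.54, 3.38, -0.29]
[-4.02, 2.79, -0.32]
[-4.4, 2.13, -0.34]
[-4.68, 1.42, -0.35]
[-4.84, 0.68, -0.36]
[-4.89, -0.07, -0.36]
[-4.82, -0.83, -0.34]
[-4.63, -1.56, -0.32]
-4.9276124207498455 273.9836043208505 -23.621696877142995
```

Call:
drive_tool(
  targets=[
    {"linear":[1.27,-3.13,0.12],"spin":0},
    {"linear":[1.27,-3.13,0.12],"spin":0},
    {"linear":[1.27,-3.13,0.12],"spin":0},
    {"linear":[1.27,-3.13,0.12],"spin":0},
    {"linear":[1.27,-3.13,0.12],"spin":0},
    {"linear":[1.27,-3.13,0.12],"spin":0},
    {"linear":[1.27,-3.13,0.12],"spin":0},
    {"linear":[1.27,-3.13,0.12],"spin":0},
    {"linear":[1.27,-3.13,0.12],"spin":0},
    {"linear":[1.27,-3.13,0.12],"spin":0},
    {"linear":[1.27,-3.13,0.12],"spin":0},
    {"linear":[1.27,-3.13,0.12],"spin":0},
  ],
)

```text
time_s: 5.6
position: [69.4, 265.5, 177.0]
tool_rot: [-3.133, -0.074, 1.886]
force: [-0.6, 0.3, -0.5]
opening: 85.1
grasp_force: 0.0
```

Call:
drive_tool(
  targets=[
    {"linear":[-2.98,3.88,-0.25],"spin":0},
    {"linear":[-3.54,3.38,-0.29],"spin":0},
    {"linear":[-4.02,2.79,-0.32],"spin":0},
    {"linear":[-4.4,2.13,-0.34],"spin":0},
    {"linear":[-4.68,1.42,-0.35],"spin":0},
  ],
)

```text
time_s: 6.1
position: [233.8, 144.4, 177.0]
tool_rot: [-3.134, -0.072, 1.889]
force: [0.6, 0.4, 0.3]
opening: 85.3
grasp_force: 0.0
```

```bash
python3 - <<'E'
from h import *
o=st(); print(np.round(o['joints'],3), np.round(np.linalg.norm(o['position'][:2])))
E
```

```text
t 6.1 pos [233.8 144.4 177. ] rot [-3.134 -0.072  1.889] F [0.62 0.36 0.29] T [-0.009 -0.044 -0.003] op 85.3 g 0.0
[ 0.478 -0.603 -0.48   1.69   0.073  1.731] 275.0
```

Call:
drive_tool(
  targets=[
    {"linear":[-1.2,3.68,-0.12],"spin":0},
    {"linear":[-1.2,3.68,-0.12],"spin":0},
    {"linear":[-1.2,3.68,-0.12],"spin":0},
    {"linear":[-1.2,3.68,-0.12],"spin":0},
    {"linear":[-3.59,-2.7,-0.24],"spin":0},
    {"linear":[-3.59,-2.7,-0.24],"spin":0},
    {"linear":[-3.59,-2.7,-0.24],"spin":0},
    {"linear":[-3.59,-2.7,-0.24],"spin":0},
    {"linear":[-3.59,-2.7,-0.24],"spin":0},
  ],
)

```text
time_s: 7.0
position: [314.8, -68.9, 177.3]
tool_rot: [-3.133, -0.071, 1.888]
force: [1.1, -1.1, -0.0]
opening: 85.6
grasp_force: 0.0
```

Call:
drive_tool(
  targets=[
    {"linear":[-3.59,-2.7,-0.24],"spin":0},
    {"linear":[-3.59,-2.7,-0.24],"spin":0},
    {"linear":[-3.59,-2.7,-0.24],"spin":0},
  ],
)

```text
time_s: 7.3
position: [271.4, -197.0, 177.6]
tool_rot: [-3.134, -0.071, 1.887]
force: [1.4, 0.1, 0.9]
opening: 85.3
grasp_force: 0.0
```

```bash
python3 - <<'E'
from h import *
o=st(); print(np.round(o['joints'],3), np.round(np.linalg.norm(o['position'][:2])))
E
```

```text
t 7.3 pos [ 271.4 -197.   177.6] rot [-3.134 -0.071  1.887] F [1.38 0.11 0.91] T [-0.078 -0.104  0.021] op 85.3 g 0.0
[-0.656 -0.377 -0.34   1.671  0.033  0.597] 335.0
```

```bash
python3 - <<'E'
from h import *
o=arm.get_obs(); R=Ro.from_euler('xyz',o['tool_rot']).as_matrix()
print(np.round(R.T@(np.array([451.3,325.8,90])-o['position'])/150,3))
E
```

```text
[2.891 2.23  0.774]
```

Call:
drive_tool(
  targets=[
    {"linear":[2.89,2.23,0.77],"spin":0},
    {"linear":[2.89,2.23,0.77],"spin":0},
    {"linear":[2.89,2.23,0.77],"spin":0},
    {"linear":[2.89,2.23,0.77],"spin":0},
    {"linear":[2.89,2.23,0.77],"spin":0},
    {"linear":[2.89,2.23,0.77],"spin":0},
    {"linear":[2.89,2.23,0.77],"spin":0},
    {"linear":[2.89,2.23,0.77],"spin":0},
    {"linear":[2.89,2.23,0.77],"spin":0},
    {"linear":[2.89,2.23,0.77],"spin":0},
    {"linear":[2.89,2.23,0.77],"spin":0},
    {"linear":[2.89,2.23,0.77],"spin":0},
    {"linear":[2.89,2.23,0.77],"spin":0},
    {"linear":[2.89,2.23,0.77],"spin":0},
    {"linear":[2.89,2.23,0.77],"spin":0},
    {"linear":[0,0,0],"spin":7.6},
    {"linear":[0,0,0],"spin":0},
  ],
)

```text
time_s: 9.0
position: [451.6, 328.1, 89.6]
tool_rot: [-3.122, -0.069, 1.753]
force: [-0.2, -0.2, 0.6]
opening: 85.0
grasp_force: 0.0
```

```bash
python3 - <<'E'
from h import *
go(451.3,325.8,4,100.7); print(arm.get_obs()['joints'].round(3)); feel(10)
E
```

```text
t 9.0 pos [451.6 328.1  89.6] rot [-3.122 -0.069  1.753] F [-0.16 -0.2   0.64] T [-0.104 -0.082  0.011] op 85.0 g 0.0
tool shift cm [-0.81  0.09  8.52]
spin -0.25
[ 0.592  0.089 -0.097  1.375  0.072  1.98 ]
F [-0.066  0.024  0.094] [0.483 0.487 0.442] T [-0.064  -0.0158  0.0051] [0.0288 0.0271 0.0209] tool T [-0.0035 -0.0659 -0.0041] tool F [ 0.042 -0.062 -0.09 ]
```

Call:
drive_tool(
  targets=[
    {"linear":[-0.3,0.03,3.0],"spin":0},
    {"linear":[-0.3,0.03,3.0],"spin":0},
    {"linear":[-0.15,0.03,1.7],"spin":0},
    {"linear":[-0.06,0.0,0.8],"spin":0},
    {"linear":[0,0,0],"spin":0},
  ],
)

```text
time_s: 10.0
position: [451.2, 324.9, 4.2]
tool_rot: [-3.122, -0.07, 1.755]
force: [0.5, 0.5, -0.1]
opening: 85.4
grasp_force: 0.0
```

Call:
drive_tool(
  targets=[
    {"linear":[0,0,0],"spin":0},
    {"linear":[0,0,0],"spin":0},
    {"linear":[0,0,0],"spin":0},
    {"linear":[0,0,0],"spin":0},
    {"linear":[0,0,0],"spin":0},
    {"linear":[0,0,0],"spin":0},
  ],
  gripper=5.0,
  newtons=60,
)

```text
time_s: 10.6
position: [452.7, 325.8, 6.9]
tool_rot: [-3.126, -0.071, 1.755]
force: [0.3, -1.2, 6.4]
opening: 62.8
grasp_force: 67.8
```

Call:
drive_tool(
  targets=[
    {"linear":[0.14,-0.03,-2.0],"spin":0},
    {"linear":[0.28,-0.06,-4.0],"spin":0},
    {"linear":[0.28,-0.06,-4.0],"spin":0},
    {"linear":[0,0,0],"spin":0},
    {"linear":[0,0,0],"spin":0},
    {"linear":[0,0,0],"spin":0},
  ],
)

```text
time_s: 11.2
position: [451.4, 324.8, 103.8]
tool_rot: [-3.121, -0.069, 1.755]
force: [-0.1, 0.1, -4.3]
opening: 62.5
grasp_force: 67.9
```

```bash
python3 - <<'E'
from h import *
st(); F,T=feel(20)
p=shot('wrist','w1.png'); shot('scene','s2.png')
go(549.2,2.2,110,90)
E
```

```text
t 11.2 pos [451.4 324.8 103.8] rot [-3.121 -0.069  1.755] F [-0.08  0.06 -4.28] T [-0.26  -0.059  0.004] op 62.5 g 67.9
F [-0.102 -0.075 -4.122] [0.583 0.573 0.559] T [-0.2327 -0.0876 -0.0029] [0.0316 0.0312 0.0309] tool T [-0.0436 -0.2448  0.0043] tool F [-0.344 -0.039  4.11 ]
t 12.3 pos [452.  325.3 105.3] rot [-3.123 -0.07   1.755] F [-1.22  0.78 -3.47] T [-0.254 -0.031  0.02 ] op 62.3 g 67.9
tool shift cm [-33.42   3.6   -2.89]
spin 10.53
```

View pics/w1.png

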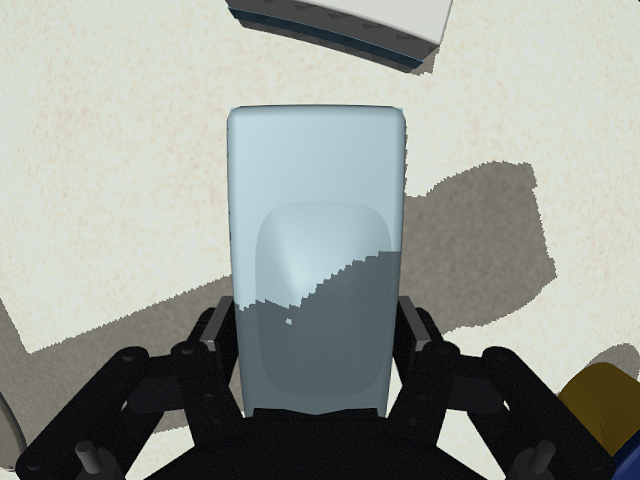

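The wrist view shows mid gripped at its middle, hump up, straight between the pads at about columns 230–405. The moment puts its balance at about 30 mm towards the glove-box end (mid x ≈ −30). I'll rotate it and carry it over the crown.

Call:
drive_tool(
  targets=[
    {"linear":[0,0,0],"spin":7.2},
    {"linear":[0,0,0],"spin":7.2},
    {"linear":[0,0,0],"spin":0},
  ],
)

```text
time_s: 12.6
position: [452.0, 325.3, 105.2]
tool_rot: [-3.106, -0.063, 1.501]
force: [-0.1, -0.4, -4.3]
opening: 62.3
grasp_force: 67.8
```

```bash
python3 - <<'E'
from h import *
go(547.3,-24.7,90,86)
E
```

```text
t 12.6 pos [452.  325.3 105.2] rot [-3.106 -0.063  1.501] F [-0.11 -0.43 -4.27] T [-0.237  0.002  0.002] op 62.3 g 67.8
tool shift cm [-34.27  11.92  -1.07]
spin 0.0
```

Call:
drive_tool(
  targets=[
    {"linear":[-1.5,0.5,-0.05],"spin":0},
    {"linear":[-3.0,1.05,-0.1],"spin":0},
    {"linear":[-3.0,1.05,-0.1],"spin":0},
    {"linear":[-3.0,1.05,-0.1],"spin":0},
    {"linear":[-3.0,1.05,-0.1],"spin":0},
    {"linear":[-3.0,1.05,-0.1],"spin":0},
    {"linear":[-3.0,1.05,-0.1],"spin":0},
    {"linear":[-3.0,1.05,-0.1],"spin":0},
    {"linear":[-3.0,1.05,-0.1],"spin":0},
    {"linear":[-3.0,1.05,-0.1],"spin":0},
    {"linear":[-3.0,1.05,-0.1],"spin":0},
    {"linear":[-1.8,0.6,-0.05],"spin":0},
    {"linear":[-0.9,0.3,0],"spin":0},
    {"linear":[0,0,0],"spin":0},
  ],
)

```text
time_s: 14.0
position: [547.8, -25.0, 90.2]
tool_rot: [-3.106, -0.063, 1.503]
force: [0.2, 0.2, -3.3]
opening: 62.6
grasp_force: 67.7
```

```bash
python3 - <<'E'
from h import *
go(547.3,-24.7,58,86)
p=shot('top','t3.png')
import cv2
a=cv2.imread('pics/t3.png')[160:320,270:430]
s=shot('scene'); b=cv2.cvtColor(np.array(s['pixels']),cv2.COLOR_RGB2BGR)[150:310,220:380]
cv2.imwrite('pics/t3c.png',cv2.resize(np.hstack([a,b]),(800,400),interpolation=cv2.INTER_CUBIC))
E
```

```text
t 14.0 pos [547.8 -25.   90.2] rot [-3.106 -0.063  1.503] F [ 0.2   0.22 -3.27] T [-0.261 -0.054  0.004] op 62.6 g 67.7
tool shift cm [-0.18  0.06  3.21]
spin 0.11
```

View pics/t3c.png

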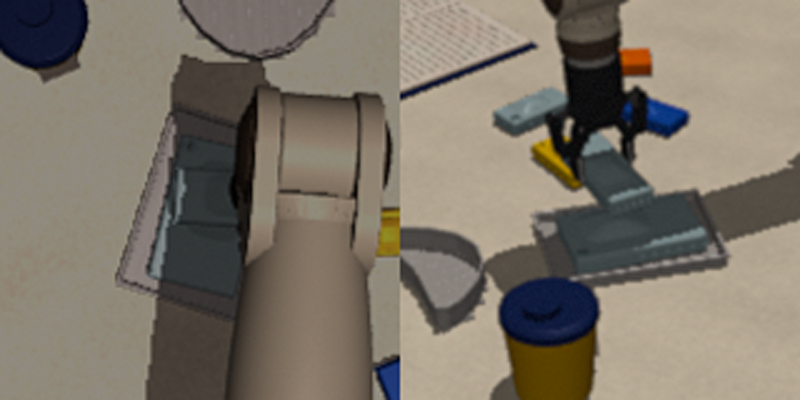

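Mid hangs level over the big pack (scene part of the crop, ≈(615,170)), and the yellow pack is clear. Next I'll lower it until it touches.

Call:
drive_tool(
  targets=[
    {"linear":[-0.09,0.03,1.6],"spin":0},
    {"linear":[-0.09,0.03,1.6],"spin":0},
    {"linear":[-0.02,0.01,0.3],"spin":0},
    {"linear":[0,0,0],"spin":0},
  ],
)

```text
time_s: 14.5
position: [546.9, -22.7, 55.2]
tool_rot: [-3.106, -0.064, 1.504]
force: [0.5, -0.4, -3.1]
opening: 62.6
grasp_force: 67.7
```

Call:
drive_tool(
  targets=[
    {"linear":[-0.01,0.01,0.15],"spin":0},
    {"linear":[0,0,0],"spin":0},
  ],
)

```text
time_s: 14.7
position: [547.7, -23.3, 54.6]
tool_rot: [-3.108, -0.063, 1.503]
force: [-0.3, 0.7, -4.3]
opening: 62.6
grasp_force: 67.7
```

Call:
drive_tool(
  targets=[
    {"linear":[-0.01,0.01,0.15],"spin":0},
    {"linear":[0,0,0],"spin":0},
  ],
)

```text
time_s: 14.9
position: [547.5, -23.6, 52.4]
tool_rot: [-3.107, -0.063, 1.503]
force: [0.0, 0.1, -3.6]
opening: 62.6
grasp_force: 67.7
```

Call:
drive_tool(
  targets=[
    {"linear":[-0.01,0.0,0.1],"spin":0},
    {"linear":[0,0,0],"spin":0},
  ],
)

```text
time_s: 15.1
position: [547.5, -23.7, 51.5]
tool_rot: [-3.107, -0.063, 1.503]
force: [-0.5, -0.2, -2.6]
opening: 62.4
grasp_force: 68.1
```

Call:
drive_tool(
  targets=[
    {"linear":[-0.01,0.0,0.1],"spin":0},
    {"linear":[0,0,0],"spin":0},
  ],
)

```text
time_s: 15.3
position: [547.5, -23.8, 51.2]
tool_rot: [-3.107, -0.063, 1.503]
force: [-2.7, -1.9, 4.7]
opening: 62.7
grasp_force: 68.7
```

Call:
drive_tool(
  targets=[
    {"linear":[-0.01,0.0,0.1],"spin":0},
    {"linear":[0,0,0],"spin":0},
  ],
)

```text
time_s: 15.5
position: [547.5, -23.8, 51.0]
tool_rot: [-3.108, -0.063, 1.503]
force: [-4.9, -2.7, 10.9]
opening: 62.7
grasp_force: 69.6
```

Call:
drive_tool(
  targets=[
    {"linear":[0,0,-0.1],"spin":0},
    {"linear":[0,0,0],"spin":0},
  ],
  newtons=20,
)

```text
time_s: 15.7
position: [547.6, -23.8, 51.1]
tool_rot: [-3.107, -0.063, 1.503]
force: [-4.1, -1.7, 7.8]
opening: 62.5
grasp_force: 69.1
```

Call:
drive_tool(
  targets=[
    {"linear":[0,0,0],"spin":0},
    {"linear":[0,0,0],"spin":0},
    {"linear":[0,0,0],"spin":0},
  ],
  gripper=6.8,
)

```text
time_s: 16.0
position: [547.3, -23.6, 50.1]
tool_rot: [-3.106, -0.063, 1.503]
force: [-0.5, 0.3, 0.4]
opening: 68.3
grasp_force: 0.0
```

```bash
python3 - <<'E'
from h import *
st(); p=shot('wrist','w4.png'); s=shot('scene')
a=cv2.resize(cv2.imread('pics/w4.png')[:, 100:540],(440,480))
b=cv2.resize(cv2.cvtColor(np.array(s['pixels']),cv2.COLOR_RGB2BGR)[190:270,255:315],(360,480),interpolation=cv2.INTER_CUBIC)
cv2.imwrite('pics/c4.png',np.hstack([a,b])); st()
E
```

```text
t 16.0 pos [547.3 -23.6  50.1] rot [-3.106 -0.063  1.503] F [-0.54  0.26  0.44] T [-0.063  0.009  0.013] op 68.3 g 0.0
t 16.1 pos [547.3 -23.7  50.1] rot [-3.106 -0.063  1.503] F [ 0.03  0.06 -0.18] T [-0.083  0.019 -0.041] op 68.0 g 0.0
```

View pics/c4.png

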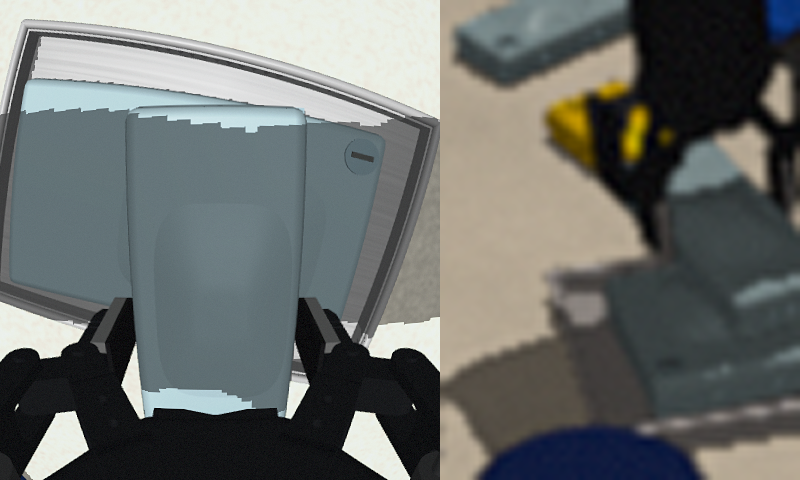

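Mid shows the same outline in the wrist image as when held (end edge at row ≈107), with the force gone to zero, so it rests level on the crown. I'll withdraw.

Call:
drive_tool(
  targets=[
    {"linear":[0,0,0],"spin":0},
    {"linear":[0,0,0],"spin":0},
    {"linear":[0,0,-2.0],"spin":0},
    {"linear":[0,0,-4.0],"spin":0},
    {"linear":[0,0,-4.5],"spin":0},
    {"linear":[0,0,-2.5],"spin":0},
  ],
  gripper=8.54,
)

```text
time_s: 16.7
position: [552.0, -32.4, 183.6]
tool_rot: [-3.11, -0.063, 1.503]
force: [0.4, 1.0, 0.2]
opening: 85.3
grasp_force: 0.0
```

```bash
python3 - <<'E'
from h import *
p=shot('wrist'); o=st(); print(o['joints'].round(3))
R=Ro.from_euler('xyz',o['tool_rot']).as_matrix(); print(R.round(3))
for g in [(295,-640,200),(484,-352.5,150)]: print(g,np.round(R.T@(np.array(g)-o['position'])/10,2))
E
```

```text
t 16.75 pos [553.  -32.6 186.8] rot [-3.114 -0.063  1.503] F [-0.69  0.2   3.01] T [-0.053  0.078  0.044] op 85.1 g 0.0
[-0.091  0.113  0.117  1.603  0.063  1.545]
[[ 0.067  0.997 -0.023]
 [ 0.996 -0.066  0.065]
 [ 0.063 -0.027 -0.998]]
(295, -640, 200) [-62.13 -21.78  -4.66]
(484, -352.5, 150) [-32.55  -4.68   1.75]
```

Call:
drive_tool(
  targets=[
    {"linear":[-3.62,-0.52,0.2],"spin":0},
    {"linear":[-3.62,-0.52,0.2],"spin":0},
    {"linear":[-3.62,-0.52,0.2],"spin":0},
    {"linear":[-3.62,-0.52,0.2],"spin":0},
    {"linear":[-3.62,-0.52,0.2],"spin":0},
    {"linear":[-3.62,-0.52,0.2],"spin":0},
    {"linear":[-3.62,-0.52,0.2],"spin":0},
    {"linear":[-3.62,-0.52,0.2],"spin":0},
    {"linear":[-3.6,-0.52,0.15],"spin":0},
    {"linear":[0,0,0],"spin":8.41},
    {"linear":[0,0,0],"spin":8.41},
    {"linear":[0,0,0],"spin":8.41},
    {"linear":[0,0,0],"spin":8.41},
    {"linear":[0,0,0],"spin":8.41},
    {"linear":[0,0,0],"spin":8.41},
    {"linear":[0,0,0],"spin":8.41},
    {"linear":[0,0,0],"spin":8.41},
    {"linear":[0,0,0],"spin":8.41},
    {"linear":[0,0,0],"spin":0},
  ],
)

```text
time_s: 18.65
position: [482.0, -352.2, 143.2]
tool_rot: [-3.071, 0.019, 0.181]
force: [-0.5, 0.4, 0.3]
opening: 85.6
grasp_force: 0.0
```

```bash
python3 - <<'E'
from h import *
p=shot('top','t5.png'); s=shot('scene')
a=cv2.resize(cv2.imread('pics/t5.png')[190:290,300:400],(400,400),interpolation=cv2.INTER_CUBIC)
b=cv2.resize(cv2.cvtColor(np.array(s['pixels']),cv2.COLOR_RGB2BGR)[195:275,270:350],(400,400),interpolation=cv2.INTER_CUBIC)
cv2.imwrite('pics/c5.png',np.hstack([a,b]))
for q,z in [('pack_mid_crown',79),('pack_mid',44),('pack_large_crown',44)]:
    print(q,[(np.round(d['xy']),round(d['confidence'],2),np.round(onz(p,d['xy'],z)[:2])) for d in arm.spot_point(q,p)][:4])
o=st(); print(o['joints'].round(3))
go(484,-352.5,40,10.4)
E
```

```text
pack_mid_crown [(array([363., 241.]), 0.67, array([545., -13.]))]
pack_mid [(array([366., 242.]), 0.69, array([542., -25.]))]
pack_large_crown [(array([357., 241.]), 0.76, array([545.,   4.]))]
t 18.9 pos [ 482.1 -352.2  143.4] rot [-3.071  0.018  0.186] F [ 0.25 -0.11 -0.65] T [-0.056 -0.047  0.02 ] op 85.6 g 0.0
[-0.647  0.251  0.191  1.575  0.034  2.308]
t 18.9 pos [ 482.1 -352.2  143.4] rot [-3.071  0.018  0.186] F [ 0.25 -0.11 -0.65] T [-0.056 -0.047  0.02 ] op 85.6 g 0.0
tool shift cm [ 0.37  0.79 10.31]
spin 0.27
```

View pics/c5.png

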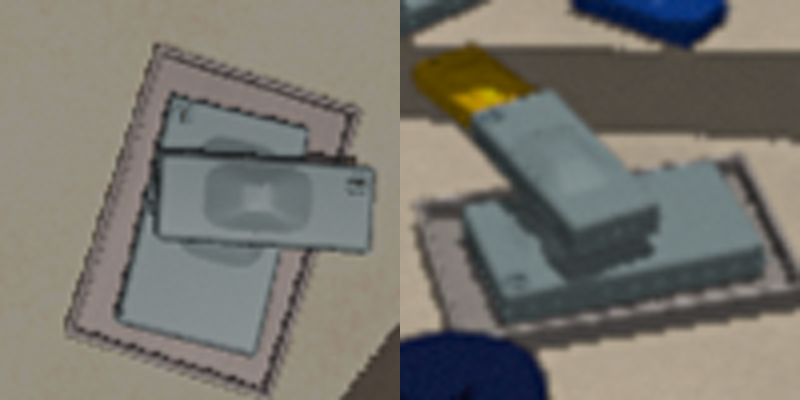

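Mid sits level and roughly crosswise on the big pack: in the left half its crown is at ≈(258,198), i.e. world ≈(550.5,−17.5). Next is a force baseline, then the small pack.

```bash
python3 - <<'E'
from h import *
feel(35); go(484,-352.5,8)
E
```

```text
F [ 0.065 -0.063  0.007] [0.616 0.496 0.49 ] T [-0.0508 -0.0277  0.0036] [0.0308 0.025  0.0267] tool T [-0.0551  0.0177 -0.0038] tool F [ 0.052  0.073 -0.014]
t 20.65 pos [ 482.1 -352.2  143.5] rot [-3.071  0.018  0.184] F [-0.13 -0.43  0.84] T [-0.078 -0.019  0.044] op 84.9 g 0.0
tool shift cm [ 0.43  1.01 13.51]
```

Call:
drive_tool(
  targets=[
    {"linear":[0.14,0.34,4.5],"spin":0},
    {"linear":[0.14,0.34,4.5],"spin":0},
    {"linear":[0.08,0.18,2.5],"spin":0},
    {"linear":[0.05,0.1,1.3],"spin":0},
    {"linear":[0.02,0.05,0.7],"spin":0},
    {"linear":[0,0,0],"spin":0},
  ],
)

```text
time_s: 21.25
position: [484.2, -352.6, 8.3]
tool_rot: [-3.072, 0.018, 0.184]
force: [-0.2, 1.4, -0.2]
opening: 85.4
grasp_force: 0.0
```

Call:
drive_tool(
  targets=[
    {"linear":[0,0,0],"spin":0},
    {"linear":[0,0,0],"spin":0},
    {"linear":[0,0,0],"spin":0},
    {"linear":[0,0,0],"spin":0},
    {"linear":[0,0,0],"spin":0},
    {"linear":[0,0,0],"spin":0},
  ],
  gripper=4.6,
  newtons=30,
)

```text
time_s: 21.85
position: [484.8, -353.1, 10.0]
tool_rot: [-3.074, 0.016, 0.184]
force: [-0.6, 0.4, 5.1]
opening: 54.8
grasp_force: 32.0
```

Call:
drive_tool(
  targets=[
    {"linear":[-0.04,-0.14,-2.0],"spin":0},
    {"linear":[-0.08,-0.28,-4.0],"spin":0},
    {"linear":[-0.1,-0.35,-5.0],"spin":0},
    {"linear":[-0.06,-0.21,-3.0],"spin":0},
    {"linear":[0,0,0],"spin":0},
    {"linear":[0,0,0],"spin":0},
    {"linear":[0,0,0],"spin":0},
  ],
)

```text
time_s: 22.55
position: [483.3, -352.3, 147.0]
tool_rot: [-3.07, 0.019, 0.184]
force: [-0.2, 1.2, -1.6]
opening: 55.5
grasp_force: 32.7
```

```bash
python3 - <<'E'
from h import *
st(); feel(40); shot('wrist','w6.png'); o=st()
R=Ro.from_euler('xyz',o['tool_rot']).as_matrix()
print(np.round(R.T@(np.array([550.5,-17.5,135])-o['position'])/10,2),R.round(3))
E
```

```text
t 22.55 pos [ 483.3 -352.3  147. ] rot [-3.07   0.019  0.184] F [-0.16  1.18 -1.58] T [-0.058 -0.013 -0.02 ] op 55.5 g 32.7
F [ 0.006 -0.034 -1.467] [0.551 0.522 0.486] T [-0.0797 -0.0238 -0.0019] [0.0248 0.0276 0.0231] tool T [-0.0826  0.009   0.0028] tool F [0.026 0.137 1.461]
t 24.6 pos [ 483.7 -352.6  148.3] rot [-3.071  0.018  0.184] F [-0.34 -0.2  -1.05] T [-0.085 -0.055  0.015] op 54.6 g 32.7
[ 12.7  -31.57   3.32] [[ 0.983  0.181 -0.031]
 [ 0.183 -0.981  0.066]
 [-0.018 -0.07  -0.997]]
```

View pics/w6.png

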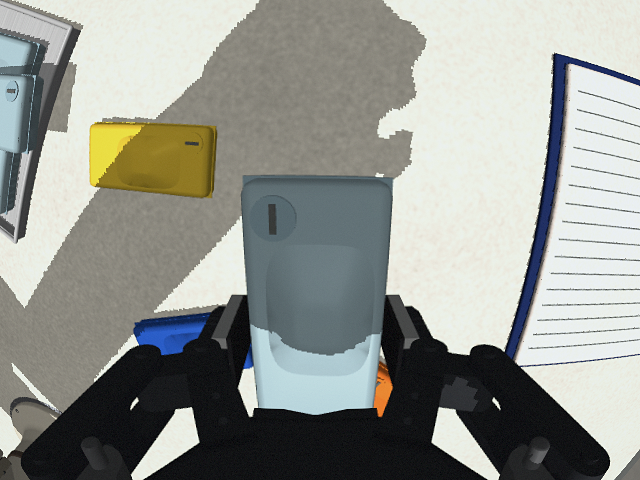

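Small is gripped hump up, with the marked end away from the gripper (end edge at row ≈178). Its balance is about 9 mm towards the marked end. Time to carry it over.

Call:
drive_tool(
  targets=[
    {"linear":[0.6,-1.6,0.05],"spin":2.5},
    {"linear":[0.95,-2.7,0.15],"spin":2.5},
    {"linear":[0.95,-2.7,0.15],"spin":0},
    {"linear":[0.95,-2.7,0.15],"spin":0},
    {"linear":[0.95,-2.7,0.15],"spin":0},
    {"linear":[0.95,-2.7,0.15],"spin":0},
    {"linear":[0.95,-2.7,0.15],"spin":0},
    {"linear":[0.95,-2.7,0.15],"spin":0},
    {"linear":[0.95,-2.7,0.15],"spin":0},
    {"linear":[0.95,-2.7,0.15],"spin":0},
    {"linear":[0.95,-2.7,0.15],"spin":0},
    {"linear":[0.95,-2.7,0.15],"spin":0},
    {"linear":[0.4,-1.2,0.1],"spin":0},
    {"linear":[0,0,0],"spin":0},
  ],
)

```text
time_s: 26.0
position: [563.9, -15.7, 149.8]
tool_rot: [-3.073, 0.024, 0.099]
force: [0.3, 0.0, -0.8]
opening: 55.3
grasp_force: 32.7
```

```bash
python3 - <<'E'
from h import *
go(541.5,-18.4,96,5.5); print(arm.get_obs()['joints'].round(3))
E
```

```text
t 26.0 pos [563.9 -15.7 149.8] rot [-3.073  0.024  0.099] F [ 0.3   0.03 -0.85] T [-0.104 -0.03   0.053] op 55.3 g 32.7
tool shift cm [-2.12  0.42  5.41]
spin 0.15
[-0.06   0.14   0.075  1.541  0.064  2.983]
```

Call:
drive_tool(
  targets=[
    {"linear":[-1.1,0,0.9],"spin":0},
    {"linear":[-1.02,0.12,1.5],"spin":0},
    {"linear":[0,0.15,1.5],"spin":0},
    {"linear":[0,0.1,1.0],"spin":0},
    {"linear":[0,0.05,0.5],"spin":0},
    {"linear":[0,0,0],"spin":0},
    {"linear":[0,0,0],"spin":0},
  ],
)

```text
time_s: 26.7
position: [541.7, -19.7, 96.5]
tool_rot: [-3.073, 0.024, 0.096]
force: [0.1, 0.3, -1.0]
opening: 55.2
grasp_force: 32.7
```

```bash
python3 - <<'E'
from h import *
go(541.5,-18.4,89,5.5)
s=shot('scene'); b=cv2.cvtColor(np.array(s['pixels']),cv2.COLOR_RGB2BGR)[170:270,255:355]
cv2.imwrite('pics/s7.png',cv2.resize(b,(600,600),interpolation=cv2.INTER_CUBIC))
E
```

```text
t 26.7 pos [541.7 -19.7  96.5] rot [-3.073  0.024  0.096] F [ 0.11  0.28 -1.04] T [-0.083 -0.01  -0.036] op 55.2 g 32.7
tool shift cm [ 0.01 -0.08  0.76]
spin 0.02
```

View pics/s7.png

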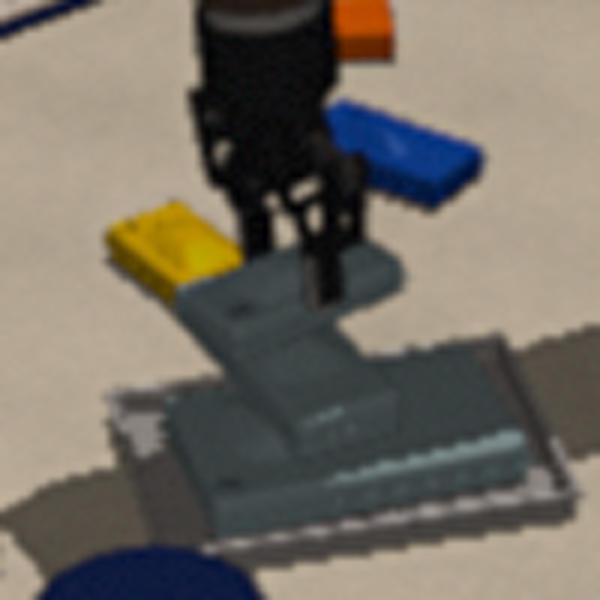

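Small is level above mid's crown in the picture. I'll lower in fine steps and keep the contact light, because mid would tip at about 7 N.

Call:
drive_tool(
  targets=[
    {"linear":[0,-0.05,0.3],"spin":0},
    {"linear":[0,-0.03,0.1],"spin":0},
    {"linear":[0,0,0],"spin":0},
  ],
)

```text
time_s: 27.05
position: [541.1, -18.5, 92.2]
tool_rot: [-3.073, 0.024, 0.097]
force: [-0.3, -0.3, -2.0]
opening: 55.5
grasp_force: 32.7
```

Call:
drive_tool(
  targets=[
    {"linear":[0,0,0.1],"spin":0},
    {"linear":[0,0,0],"spin":0},
  ],
)

```text
time_s: 27.25
position: [541.1, -18.5, 91.2]
tool_rot: [-3.073, 0.024, 0.097]
force: [-0.3, -0.0, -1.3]
opening: 55.6
grasp_force: 32.7
```

Call:
drive_tool(
  targets=[
    {"linear":[0,0,0.1],"spin":0},
    {"linear":[0,0,0],"spin":0},
  ],
)

```text
time_s: 27.45
position: [541.1, -18.5, 90.2]
tool_rot: [-3.073, 0.024, 0.097]
force: [-0.6, -0.1, -1.5]
opening: 55.5
grasp_force: 32.7
```

Call:
drive_tool(
  targets=[
    {"linear":[0,0,0.05],"spin":0},
    {"linear":[0,0,0],"spin":0},
  ],
)

```text
time_s: 27.65
position: [541.1, -18.4, 89.7]
tool_rot: [-3.073, 0.024, 0.096]
force: [-0.7, -0.1, -1.1]
opening: 55.3
grasp_force: 32.7
```

Call:
drive_tool(
  targets=[
    {"linear":[0,0,0.05],"spin":0},
    {"linear":[0,0,0],"spin":0},
  ],
)

```text
time_s: 27.85
position: [541.1, -18.4, 89.3]
tool_rot: [-3.073, 0.024, 0.097]
force: [0.6, 0.3, -1.7]
opening: 55.2
grasp_force: 32.7
```

Call:
drive_tool(
  targets=[
    {"linear":[0,0,0.05],"spin":0},
    {"linear":[0,0,0],"spin":0},
  ],
)

```text
time_s: 28.05
position: [541.2, -18.4, 89.1]
tool_rot: [-3.073, 0.024, 0.096]
force: [-1.6, -0.4, 1.1]
opening: 55.3
grasp_force: 33.0
```

Call:
drive_tool(
  targets=[
    {"linear":[0,0,0.05],"spin":0},
    {"linear":[0,0,0],"spin":0},
  ],
)

```text
time_s: 28.25
position: [541.2, -18.5, 89.0]
tool_rot: [-3.074, 0.023, 0.096]
force: [-3.4, -1.3, 4.7]
opening: 54.7
grasp_force: 33.4
```

Call:
drive_tool(
  targets=[
    {"linear":[0,0,-0.04],"spin":0},
    {"linear":[0,0,0],"spin":0},
  ],
  newtons=20,
)

```text
time_s: 28.45
position: [541.2, -18.4, 89.0]
tool_rot: [-3.074, 0.024, 0.097]
force: [-1.4, -2.9, 4.7]
opening: 55.3
grasp_force: 33.3
```

Call:
drive_tool(
  targets=[
    {"linear":[0,0,0],"spin":0},
    {"linear":[0,0,0],"spin":0},
    {"linear":[0,0,0],"spin":0},
  ],
  gripper=6.0,
)

```text
time_s: 28.75
position: [541.0, -18.3, 88.5]
tool_rot: [-3.073, 0.025, 0.097]
force: [0.1, -0.4, -0.1]
opening: 60.0
grasp_force: 0.0
```

```bash
python3 - <<'E'
from h import *
p=shot('wrist','w8.png'); s=shot('scene'); st()
a=cv2.resize(cv2.imread('pics/w8.png')[80:480, 120:520],(400,400))
b=cv2.resize(cv2.cvtColor(np.array(s['pixels']),cv2.COLOR_RGB2BGR)[190:270,265:345],(400,400),interpolation=cv2.INTER_CUBIC)
cv2.imwrite('pics/c8.png',np.hstack([a,b])); st()
E
```

```text
t 28.85 pos [541.  -18.3  88.5] rot [-3.073  0.025  0.097] F [-0.75  0.32 -0.51] T [-0.075  0.025 -0.021] op 60.3 g 0.0
t 28.85 pos [541.  -18.3  88.5] rot [-3.073  0.025  0.097] F [-0.75  0.32 -0.51] T [-0.075  0.025 -0.021] op 60.3 g 0.0
```

View pics/c8.png

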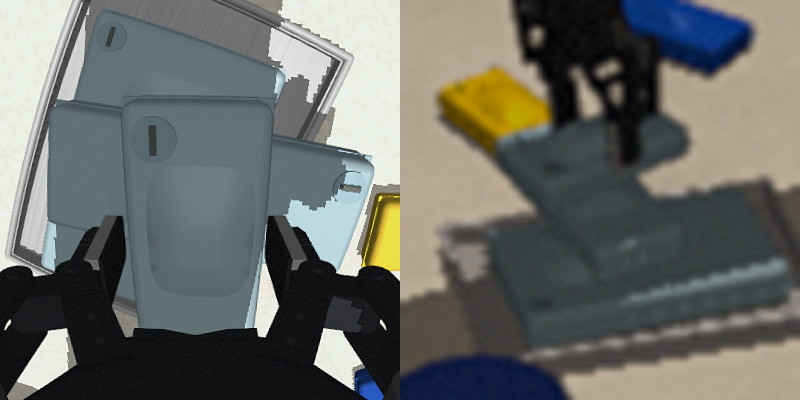

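Small's end edge is at row ≈177, where it was when held, and the force is nil, so it lies level. I'll open fully and withdraw.

Call:
drive_tool(
  targets=[
    {"linear":[0,0,0],"spin":0},
    {"linear":[0,0,0],"spin":0},
    {"linear":[0,0,0],"spin":0},
    {"linear":[0,0,-1.5],"spin":0},
    {"linear":[0,0,-3.0],"spin":0},
    {"linear":[0,0,-4.0],"spin":0},
    {"linear":[0,0,-4.0],"spin":0},
    {"linear":[-4.0,0,0],"spin":0},
    {"linear":[-4.5,0,0],"spin":0},
    {"linear":[-4.5,0,0],"spin":0},
    {"linear":[-4.5,0,0],"spin":0},
    {"linear":[-4.5,0,0],"spin":0},
    {"linear":[0,0,0],"spin":0},
    {"linear":[0,0,0],"spin":0},
  ],
  gripper=8.54,
)

```text
time_s: 30.25
position: [326.0, -47.9, 220.3]
tool_rot: [-3.074, 0.021, 0.096]
force: [0.4, 0.2, -0.1]
opening: 85.4
grasp_force: 0.0
```

```bash
python3 - <<'E'
from h import *
st(); p=shot('top'); s=shot('scene')
a=cv2.resize(cv2.cvtColor(np.array(p['pixels']),cv2.COLOR_RGB2BGR)[190:290,300:400],(400,400),interpolation=cv2.INTER_CUBIC)
b=cv2.resize(cv2.cvtColor(np.array(s['pixels']),cv2.COLOR_RGB2BGR)[195:275,265:345],(400,400),interpolation=cv2.INTER_CUBIC)
cv2.imwrite('pics/c9.png',np.hstack([a,b]))
E
```

```text
t 30.25 pos [326.  -47.9 220.3] rot [-3.074  0.021  0.096] F [ 0.39  0.22 -0.06] T [-0.043  0.025 -0.025] op 85.4 g 0.0
```

View pics/c9.png

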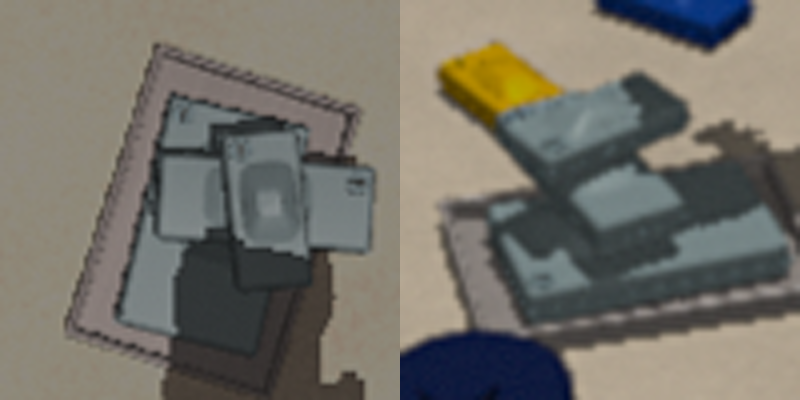

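```bash
python3 - <<'E'
from h import *
s=shot('scene');K,R,t=[np.array(s[k]) for k in('intrinsics','R','t')]
def pr(X): c=K@(R@X+t); return c[:2]/c[2]
y=np.radians(7); c=np.array([541.2,-18.3,103])
for tilt in (0,.26,-.26):
    M=Ro.from_euler('zy',[y,tilt]).as_matrix()
    print(tilt,[((pr(c+M@[a,b,0])-[265,195])*5).round().tolist() for a,b in((57,28),(57,-28),(-57,28),(-57,-28))])
M=Ro.from_euler('z',[5]).as_matrix()
E
```

```text
0 [[145.0, 162.0], [94.0, 126.0], [284.0, 101.0], [231.0, 67.0]]
0.26 [[148.0, 179.0], [98.0, 145.0], [281.0, 82.0], [229.0, 51.0]]
-0.26 [[147.0, 143.0], [95.0, 105.0], [281.0, 122.0], [230.0, 85.0]]
```

The projected corners of a level small pack match the picture, e.g. predicted (145,162) and (284,101) against (145,163) and (290,100). Mid's outline is unchanged, so I'll hand in.

```bash
python3 -c "
from cell import arm
print(arm.job_done())"
```

```text
the job is handed in; nothing more can be done
None
```

I stacked the middle pack on the big one and the small pack on top, and handed the job in at about 30 s of the 58 s allowed. Both were hump up, level and let go in the last pictures; no verdict came back.

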